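Tuck the LED heat-sink bar under the light-guide plate and hold it down

TASK

Fit the LED bar into the open TV backlight tray: take it by the bare upper part of its rib, fingers off the LEDs, and slide its flat flange in under the near edge of the white plate, square and centred, until the rubber spacers beside the LEDs just meet the plate's edge - without lifting the plate and without ramming or leaning on it. Finish while still holding the bar pressed firmly down, flat on the tray floor, ready for a colleague to drive its screws. Leave the bottle, the remote control and the screwdriver where they are.

Things in the scene. Friction and masses are not known exactly. Their poses are not given: they have to be found in the camera images.
- tray: Grey metal backlight tray of a 16-inch TV, face up, fixed, 364 (y) x 287 (x) mm. Origin: on its floor, 18 mm above the bench, below the middle of the white plate's near edge; x inward (the way the bar slides in), y left along that edge, z up. Flat bare floor from x = -60 (open front, no lip) to +60 mm under the plate. Side walls 18 mm high at y = +-179 mm, only from x = 0 inward.
- tray_floor: The tray's flat sheet-metal floor, on which the bar is held down; part of the tray, rigid. Origin and axes as body tray's.
- plate: White rigid light-guide plate with diffuser, 350 mm wide, 215 deep, 5 thick. Origin: underside of its near edge, middle, 6 mm above the tray floor (top of the plate 11 mm above it; the gap below is open); axes as the tray's. Hooked under clips at its far edge, it tips up about that edge; only its own weight holds it down, about 2 N at the near edge.
- bar_mid (a point): LED bar: bare-aluminium finned heat sink 320 mm long (y), 0.25 kg, lying on the bench at the start, +x roughly away from the robot. Point: centre of its upright rib, 14 mm above the underside, within 8 mm of the centre of mass. Rib 8 mm thick (x), 28 high, flat faces. Fully home, this point is 8 mm in front of the plate's edge.
- bar: The same bar; origin at the middle of the rib's underside, axes as at bar_mid. Flange 3 mm thick at the foot of the rib on the +x side, from x = 4 to 34 mm. Two screw ears 3 mm thick reach x = -20 mm at y = +-130 mm. Rubber spacers at y = +-150 mm, 4 to 13 mm up, stand out to x = 8 mm and meet the plate's edge when home.
- leds: White strip of small yellow LEDs on the rib's +x face, 288 mm long, 2 mm proud, 4 to 12 mm above the bar's underside; fragile, part of the bar. The rib is bare from 13 mm up to its top at 28 mm. Origin and axes as body bar's.
- bar_left (a point): Underside of the rib, 150 mm from its middle towards the bar's +y end.
- bar_right (a point): Underside of the rib, 150 mm from its middle towards the bar's -y end.
- flange_edge (a point): Middle of the flange's free edge, at its underside, 34 mm (+x) from the rib's middle plane.
- bottle_mid (a point): Bystander: white bottle with green cap, 44 mm across, 85 mm high, upright; this point is 40 mm up.
- remote_mid (a point): Bystander: black remote control, 160 x 44 x 18 mm, lying flat; its centre.
- screwdriver_grip (a point): Bystander: red-handled screwdriver, 190 mm long, lying; this point is on the handle.

How it is judged:
On the way:
1. the flange's edge has started under the plate's edge, flat beneath it, the plate still down (x of flange_edge in the frame of tray above 0.006 m and z of flange_edge in the frame of tray below 0.006 m and y of flange_edge in the frame of tray between -0.04 and 0.04 m and z of plate in the frame of tray below 0.009 m), for 0.1 s.
At the end, for the whole second after the job is handed in: Spacers at both ends within 4.5 mm of the plate's edge, bar centred within 12 mm, underside within 2 mm of the tray floor and level within 2 degrees, plate down (near edge under 2 mm up), fingers holding the bar (over 3 N), bar bearing on the tray floor with over 6 N, at rest (x of bar_left in the frame of tray between -0.0125 and -0.005 m and z of each of bar_left, bar_right, flange_edge in the frame of tray below 0.002 m and x of bar_right in the frame of tray between -0.0125 and -0.005 m and y of bar_mid in the frame of tray between -0.012 and 0.012 m and angle between bar_mid's own z axis and vertical below 0.035 rad and z of plate in the frame of tray below 0.008 m and contact force between bar and tray_floor above 6 N and contact force between the fingers and bar above 3 N and linear speed of bar below 0.01 m/s); the arm keeps its last pose, push and grip.
It fails at once if the white plate is lifted more than about 5 mm at its near edge (z of plate in the frame of tray above 0.011 m).
It fails at once if the white plate is rammed or leaned on with more than 25 N (contact force between anything else and plate above 25 N).
It fails at once if the fingers squeeze the LEDs with more than 8 N (contact force between the fingers and leds above 8 N).
It fails at once if the bottle is moved or tipped (distance of bottle_mid from where it was at the start of the episode above 0.02 m or angle between bottle_mid's own z axis and vertical above 0.4 rad).
It fails at once if the remote control or the screwdriver is moved (distance of any of remote_mid, screwdriver_grip from where it was at the start of the episode above 0.02 m).
It also fails if it takes over 45 s, if anything falls off the work surface, if the arm or the gripper's body presses on something with over 40 N, if the wrist force passes 120 N, or if a joint passes its speed limit or range.

ROBOT

A 6-joint arm with a two-finger parallel gripper is mounted at the origin on the work surface. World frame = base frame: x ahead of the robot, y to its left, z up, the work surface at z = 0. Lengths are in m, angles in rad, forces in N, time in s.
With the tool pointing down it reaches from about 0.25 to 0.85 m from the base axis. Payload 12.5 kg.
Tool frame: the origin (TCP) lies between the finger pads; the fingertips stand 8 mm ahead of it and the grasp point (between the pads) lies 11 mm behind it; z points along the fingers, y is the direction in which the jaws open and shut (so a half turn about z gives the same grasp; the last joint's range is limited). The gripper opens to 93 mm and grips with 3 to 60 N. Pads are 15 mm wide; open, the fingers measure 128 mm over their backs; the gripper's body (75 mm by 188 mm) begins 65 mm behind the grasp point.
Start: joints at [1.192, 0.351, 1.652, -0, 1.139, -0.085], TCP at [0.159, 0.526, 0.227] pointing down, gripper open.
Joint ranges: [-2.75, 2.75], [-0.79, 2.1], [0.01, 2.65], [-1.57, 4.71], [0.07, 3.14], [-2.87, 2.87]. Speed limits (rad/s): [2.22, 2.22, 2.79, 3.14, 3.14, 3.14].

INTERFACE

Orientations are given as [roll, pitch, yaw] about the fixed x, y, z axes, in that order (R = Rz(yaw) Ry(pitch) Rx(roll)).
In Python, from rig import manip gives the robot as it stands. The module is installed in compiled form; this text tells all that it offers.
- The arm moves only by the tool arm_command, never from a script. Its argument "deltas" is a list of rows, each a list of 3 entries, a list of its own where there are three numbers: the closure in counts, from 0 (fully open) to 255 (shut), then the shift along the tool's x, y, z in mm, then the turn about the tool's z in rad. In form: [[jaw, [x, y, z], yaw], ...]. A call has 1 to 20 rows; each row is the pose to reach, as a shift and turn from the pose commanded when the call began, along the tool's axes at that moment; what a row does not reach only later rows make up. A row lasts 1/10 s, in which the tool goes at most 50 mm and 8.59 degrees, less where a joint would pass 70% of its speed; a pose out of reach is approached as far as the arm can. A call with a gripper value outside its range is refused whole. The fingers move at their own pace and stop on an object; "grip_force" is the grip in N (left out, the last holds). Time passes only in rows, so rows that repeat a pose let the fingers close. It gives the time, the measured TCP pose, the force and the opening at its end, in the units of the state.
- manip.read_state(): the state, without advancing time (a new reading comes with each control period).
- manip.read_camera(name): name is "scene" or "side" or "wrist"; returns (picture, depth): 420x560x3 uint8, red, green, blue; 420x560 float32, m along the optical axis (not along the pixel's ray), 0 where there is no reading.
- manip.get_calibration(name): a dict with "vertical_fov" (degrees; the focal length in pixels is half the picture's height over the tangent of half this angle, whatever the lens; pixels are square), "cx", "cy" (the principal point, pixels), "eye" and "orientation" of the camera in the world. Camera axes: x right, y down, z forward; pixel columns grow to the right and rows downward; lengths in m; the calibration is good to about 2 mm. A picture is of the moment at which its call begins: read the wrist's pose just before it. get_calibration takes no time and is no camera call; for the wrist camera it gives the pose at the moment of the call.
- manip.hand_in(): hands the job in, once; it reports no verdict.
The state is a dict: "t": time; "q": joint angles; "qvel": joint speeds; "joint_efforts": joint torques, N m; "eef_pos": TCP position; "tool_rot": TCP orientation; "force": force on the tool from outside, world axes, zero at the start; "wrist_torque": the same for the moment, N m; "width": finger opening in m.
Only numpy, scipy, OpenCV 4.12 (cv2) and the standard library are available. Lean on these libraries where they do the work, as an engineer would, in place of code of your own. Each camera call takes 0.05 s, during which the arm holds its last target. There are 200 camera calls.

## Working session

There is one attempt and no reset: what is moved stays moved. The work goes in short steps, Python scripts to look and compute and a tool call to move; the robot and the scene stay as the last step left them, time stands still between calls to the robot, and variables do not carry over. Pictures are saved under pics/ and viewed, about 8 in all and at most 12, crops included, and the job is handed in when it is done.

Besides the shell and the picture viewer there is one more tool, called after "Request:" in YAML: its name, and indented under it one key for each argument. arm_command: Moves the arm, as the interface text tells. Its arguments: {"type":"object","properties":{"deltas":{"type":"array"},"grip_force":{"type":"number"}},"required":["deltas"]}

```bash
mkdir -p pics
cat > h.py <<'E'
import numpy as np, cv2
from rig import manip
from scipy.spatial.transform import Rotation as Ro
def cam(name):
    c=manip.get_calibration(name); p,d=manip.read_camera(name); return c,p,d
def save(p,f): cv2.imwrite('pics/'+f,cv2.cvtColor(p,cv2.COLOR_RGB2BGR))
def Rc(c):
    o=np.array(c['orientation'],float)
    return Ro.from_euler('xyz',o).as_matrix() if o.size==3 else o.reshape(3,3)
def f(c): return 210/np.tan(np.radians(c['vertical_fov']/2))
def ray(c,u,v): return Rc(c)@np.array([(u-c['cx'])/f(c),(v-c['cy'])/f(c),1])
def onz(c,u,v,z):
    r=ray(c,u,v); e=np.array(c['eye']); return e+r*(z-e[2])/r[2]
def cloud(c,d):
    v,u=np.mgrid[0:d.shape[0],0:d.shape[1]]
    P=np.stack([(u-c['cx'])/f(c)*d,(v-c['cy'])/f(c)*d,d],-1)
    return P@Rc(c).T+np.array(c['eye'])
E
python3 - <<'E'
from h import *
ims=[]
for n in ['scene','side','wrist']:
    c,p,d=cam(n); print(n,c,(d>0).mean()); save(p,n+'0.png'); np.savez('pics/'+n+'0.npz',p=p,d=d)
print(manip.read_state())
E
```

```text
scene {'vertical_fov': 51.52436850575681, 'cx': 279.9489740607052, 'cy': 206.4602213044824, 'eye': array([1.13166097, 0.04973695, 1.01886678]), 'orientation': array([-2.56733163e+00, -1.22926457e-03,  1.68057959e+00])} 0.9960034013605442
side {'vertical_fov': 42.7149821780088, 'cx': 286.23991604702553, 'cy': 216.10575169934876, 'eye': array([-0.16848188, -0.86358679,  1.05898442]), 'orientation': array([-2.31346346, -0.00603045, -0.66056961])} 0.9957908163265307
wrist {'vertical_fov': 60.703666173325566, 'cx': 281.1439765492053, 'cy': 206.03519835125906, 'eye': array([0.08572856, 0.54956134, 0.38498574]), 'orientation': array([ 2.85994491e+00, -3.74169551e-05,  1.27696782e+00])} 0.9960204081632653
{'t': 0.15, 'q': array([ 1.19244316e+00,  3.51105557e-01,  1.65222849e+00, -1.19400972e-05,
        1.13914365e+00, -8.45973284e-02]), 'qvel': array([ 0.00073315, -0.00013244, -0.0035488 , -0.00026065, -0.00092086,
        0.00068072]), 'joint_efforts': array([-3.00137344e-04, -4.97457039e+01, -2.85345930e+01,  6.98216306e-02,
        2.46231677e-02, -1.15630210e-04]), 'eef_pos': array([0.15913692, 0.5262151 , 0.22624737]), 'tool_rot': array([-3.14070986e+00, -6.39811748e-05,  2.84784179e+00]), 'force': array([-0.38169007,  0.21501517,  0.97435859]), 'wrist_torque': array([-0.10143455,  0.02665152,  0.00611603]), 'width': 0.09287452593443128}
```

View pics/scene0.png

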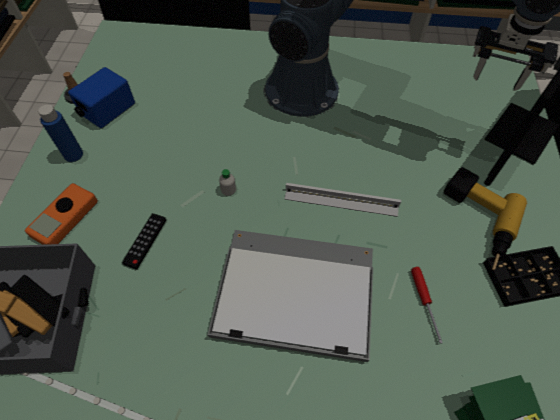

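View pics/side0.png

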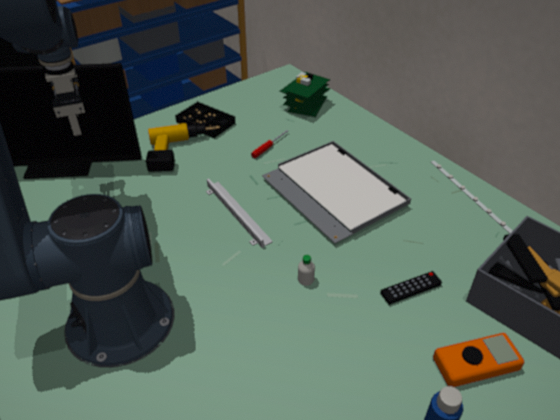

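The scene view shows the bar from (287,190) to (398,210), with the tray beyond it. The plate's near edge runs from about (236,249) to (370,266). The bottle is at (227,183), the remote at (145,241) and the screwdriver at (425,300).

```bash
cat > m.py <<'E'
from h import *
c=manip.get_calibration('scene'); s=np.load('pics/scene0.npz'); p,d=s['p'],s['d']
P=cloud(c,d); X,Y,Z=P[...,0],P[...,1],P[...,2]
hsv=cv2.cvtColor(p,cv2.COLOR_RGB2HSV)
print('bench z',np.median(Z[300:330,170:200]))
# plate
w=((hsv[...,1]<40)&(hsv[...,2]>150)).astype(np.uint8); w[:235]=0
n,l,st,ce=cv2.connectedComponentsWithStats(w); k=1+np.argmax(st[1:,4]); m=(l==k)
print('plate px',st[k],'z',np.median(Z[m]))
cn=max(cv2.findContours(m.astype(np.uint8),0,1)[0],key=cv2.contourArea)
W=np.array([onz(c,u,v,.029)[:2] for u,v in cn[:,0]],np.float32)
r=cv2.minAreaRect(W); print('plate rect',r); print(cv2.boxPoints(r))
# near edge: fit line top pixels per column
cols=np.arange(250,362); top=np.array([np.argmax(m[:,u]) for u in cols])-.5
E=np.array([onz(c,u,v,.029)[:2] for u,v in zip(cols,top)],np.float32)
vx,vy,x0,y0=cv2.fitLine(E,cv2.DIST_HUBER,0,.01,.01).ravel(); print('edge line dir',vx,vy,'pt',x0,y0)
# bar
roi=np.zeros(Z.shape,bool); roi[175:225,275:410]=1
b=roi&(Z>.018)&(Z<.045); print('bar n',b.sum(), 'z95',np.percentile(Z[b],95))
B=P[b][:,:2].astype(np.float32); print('bar rect',cv2.minAreaRect(B)); print(cv2.boxPoints(cv2.minAreaRect(B)))
v,u=np.where(b); print('px',u.min(),u.max(),v.min(),v.max())
for nm,(a,e,g,h) in dict(bottle=(165,200,212,242),remote=(205,275,118,170),drv=(260,350,405,445)).items():
    q=np.zeros(Z.shape,bool); q[a:e,g:h]=1; q&=Z>.008; print(nm,P[q].min(0),P[q].max(0))
big=cv2.resize(p[165:285,200:420],None,fx=3.6,fy=3.6,interpolation=2); save(big,'crop0.png')
E
python3 m.py
```

```text
bench z -0.00012534539112918353
plate px [ 213  249  156  105 2632] z 0.02884198141055494
plate rect ((0.7480804324150085, 0.042617067694664), (0.34573495388031006, 0.21257396042346954), 87.52789306640625)
[[ 0.6344361  -0.12550505]
 [ 0.8468122  -0.134674  ]
 [ 0.8617248   0.21073918]
 [ 0.6493487   0.21990813]]
edge line dir 0.043163195 0.999068 pt 0.64248127 0.061203685
bar n 512 z95 0.03023314577164767
bar rect ((0.42834827303886414, 0.14599768817424774), (0.31987902522087097, 0.014915659092366695), 85.67391967773438)
[[ 0.40884703 -0.01292358]
 [ 0.42372018 -0.01404871]
 [ 0.4478495   0.30491894]
 [ 0.43297637  0.3060441 ]]
px 285 400 183 204
bottle [ 0.42257205 -0.19645495  0.00812407] [1.13166097 0.04973695 1.01886678]
remote [ 0.54618824 -0.40317017  0.0080753 ] [1.13166097 0.04973695 1.01886678]
drv [0.63291699 0.04973695 0.00879542] [1.13166097 0.38658684 1.01886678]
```

View pics/crop0.png

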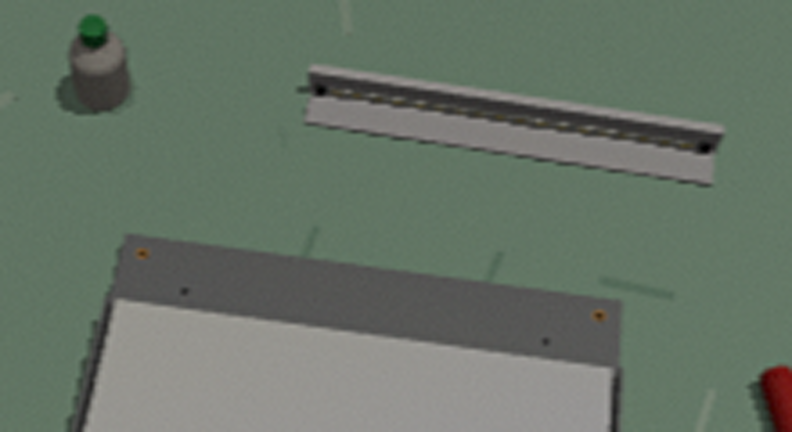

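The LED side and flange of the bar face the tray (+x), and both tray and bar are yawed a few degrees. I'll compute the move to hover above the bar.

```bash
cat >> h.py <<'E'
def delta(target,yaw,s=None):
    s=s or manip.read_state(); R=Ro.from_euler('xyz',s['tool_rot'])
    d=R.inv().apply(np.array(target)-s['eef_pos'])*1000
    cy=R.as_euler('xyz')[2]; t=-((yaw-cy+np.pi)%(2*np.pi)-np.pi)
    print('shift mm',d.round(2),'turn',round(t,4)); return d,t
E
python3 -c "
from h import *
delta((.428,.146,.15),1.495)"
```

```text
shift mm [-367.44 -286.01   76.48] turn 1.3528
```

Request:
arm_command:
  deltas:
    - [0, [-367, -286, 0], 1.353]
    - [0, [-367, -286, 0], 1.353]
    - [0, [-367, -286, 0], 1.353]
    - [0, [-367, -286, 0], 1.353]
    - [0, [-367, -286, 0], 1.353]
    - [0, [-367, -286, 0], 1.353]
    - [0, [-367, -286, 40], 1.353]
    - [0, [-367, -286, 76], 1.353]
    - [0, [-367, -286, 76], 1.353]
    - [0, [-367, -286, 76], 1.353]
    - [0, [-367, -286, 76], 1.353]
    - [0, [-367, -286, 76], 1.353]
    - [0, [-367, -286, 76], 1.353]
    - [0, [-367, -286, 76], 1.353]
  grip_force: 40

```text
t: 1.55
eef_pos: [0.4275, 0.1473, 0.1513]
tool_rot: [3.141, -0.0, 1.496]
force: [-0.4, -0.2, -0.0]
width: 0.0928
```

Run:
```python
from h import *
s=manip.read_state(); print(s['t'],s['eef_pos'],s['tool_rot'],s['force'])
c,p,d=cam('wrist'); save(p,'w1.png'); np.savez('pics/w1.npz',p=p,d=d)
P=cloud(c,d); Z=P[...,2]
b=(Z>.023)&(Z<.034)&(P[...,0]>.38)&(P[...,0]<.48)
B=P[b][:,:2].astype(np.float32); print(b.sum(),np.median(Z[b]),cv2.minAreaRect(B)); print(cv2.boxPoints(cv2.minAreaRect(B)))
print(c['eye'])
```

```text
1.55 [0.42750326 0.14731705 0.15125952] [ 3.14056192e+00 -3.75993213e-04  1.49643507e+00] [-0.40730181 -0.19731148 -0.04732221]
3335 0.029055768450449215 ((0.4270651042461395, 0.14203590154647827), (0.30528372526168823, 0.007762918248772621), 85.90475463867188)
[[ 0.4122927  -0.00993903]
 [ 0.4200358  -0.01049341]
 [ 0.44183752  0.29401082]
 [ 0.4340944   0.2945652 ]]
[0.43368213 0.225272   0.31009404]
```

View pics/w1.png

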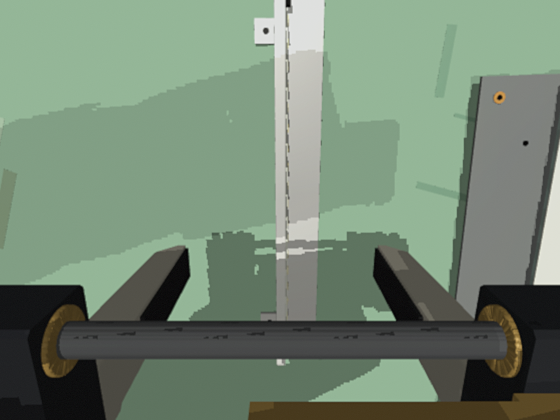

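The wrist view shows the rib top at u≈282 between the open fingers (columns 188 and 375), with the flange on the tray side. It agrees with the scene view to about 1 mm. I'll descend with the fingertips 15 mm above the bench.

Request:
arm_command:
  deltas:
    - [0, [-1, 0, 45], 0.0]
    - [0, [-1, 0, 90], 0.0]
    - [0, [-1, 0, 115], 0.0]
    - [0, [-1, 0, 123], 0.0]
    - [0, [-1, 0, 127], 0.0]
    - [0, [-1, 0, 128], 0.0]
    - [0, [-1, 0, 128], 0.0]
    - [0, [-1, 0, 128], 0.0]

```text
t: 2.4
eef_pos: [0.4282, 0.1456, 0.0236]
tool_rot: [3.14, -0.001, 1.495]
force: [0.0, -0.6, -0.2]
width: 0.093
```

Request:
arm_command:
  deltas:
    - [255, [0, 0, 0], 0]
    - [255, [0, 0, 0], 0]
    - [255, [0, 0, 0], 0]
    - [255, [0, 0, 0], 0]
    - [255, [0, 0, 0], 0]
    - [255, [0, 0, 0], 0]
    - [255, [0, 0, 0], 0]
    - [255, [0, 0, 0], 0]
    - [255, [0, 0, 0], 0]
    - [255, [0, 0, 0], 0]
    - [255, [0, 0, 0], 0]
    - [255, [0, 0, 0], 0]
  grip_force: 45

```text
t: 3.6
eef_pos: [0.4275, 0.1454, 0.0226]
tool_rot: [-3.141, 0.0, 1.495]
force: [-0.8, -0.3, 0.3]
width: 0.0076
```

```bash
python3 -c "
from h import *
delta((.592,.049,.070),1.5276)"
```

```text
shift mm [-83.65 171.29 -47.41] turn -0.0327
```

Request:
arm_command:
  deltas:
    - [255, [0, 0, -8], 0]
    - [255, [0, 0, -25], 0]
    - [255, [0, 0, -45], 0]
    - [255, [-5, 12, -48], 0]
    - [255, [-20, 40, -48], -0.01]
    - [255, [-36, 72, -48], -0.02]
    - [255, [-50, 104, -48], -0.033]
    - [255, [-66, 136, -48], -0.033]
    - [255, [-78, 160, -48], -0.033]
    - [255, [-83, 169, -48], -0.033]
    - [255, [-84, 171, -48], -0.033]
    - [255, [-84, 171, -48], -0.033]
    - [255, [-84, 171, -48], -0.033]
    - [255, [-84, 171, -48], -0.033]

```text
t: 5.0
eef_pos: [0.5911, 0.0493, 0.0707]
tool_rot: [-3.141, -0.0, 1.529]
force: [-0.1, 0.2, -2.5]
width: 0.0075
```

```bash
cat > m2.py <<'E'
from h import *
import sys
tag=sys.argv[1]
s=manip.read_state(); print(s['t'],s['eef_pos'],s['tool_rot'],s['force'],s['width'])
c,p,d=cam('wrist'); save(p,tag+'w.png'); P=cloud(c,d); np.savez('pics/'+tag+'w.npz',p=p,d=d)
c2,p2,d2=cam('scene'); save(p2,tag+'s.png'); np.savez('pics/'+tag+'s.npz',p=p2,d=d2); P2=cloud(c2,d2)
zt=s['eef_pos'][2]+.005  # rib top approx
for nm,Q in (('wrist',P),('scene',P2)):
    L=(Q[...,0]>.5)&(Q[...,0]<.7)&(Q[...,1]>-.15)&(Q[...,1]<.24)
    m=L&(abs(Q[...,2]-zt)<.005)
    m&=(abs(Q[...,1]-s['eef_pos'][1])>.03)
    B=Q[m]; 
    if len(B)>50:
        vx,vy,x0,y0=cv2.fitLine(B[:,:2].astype(np.float32),cv2.DIST_HUBER,0,.01,.01).ravel()
        a=np.polyfit(B[:,1],B[:,2],1)
        print(nm,'rib n',len(B),'yaw',-vx/vy,'x at tcp y',x0+vx/vy*(s['eef_pos'][1]-y0),'y range',B[:,1].min(),B[:,1].max(),'z slope',a[0],'z',np.polyval(a,s['eef_pos'][1]))
E
python3 m2.py a
```

```text
5.0 [0.59111405 0.04925519 0.07069749] [-3.14122769e+00 -3.42723348e-05  1.52859709e+00] [-0.07369702  0.22465535 -2.50375423] 0.0075402160781321385
wrist rib n 4856 yaw -0.041126005 x at tcp y 0.5917984127776187 y range -0.02400001835073745 0.16519314530699045 z slope 0.0003227962919669675 z 0.07701866573310118
scene rib n 376 yaw -0.038428802 x at tcp y 0.5928630337900259 y range -0.10844780023704262 0.2100530622528334 z slope 9.892728057571911e-05 z 0.07546307409971112
```

View pics/aw.png

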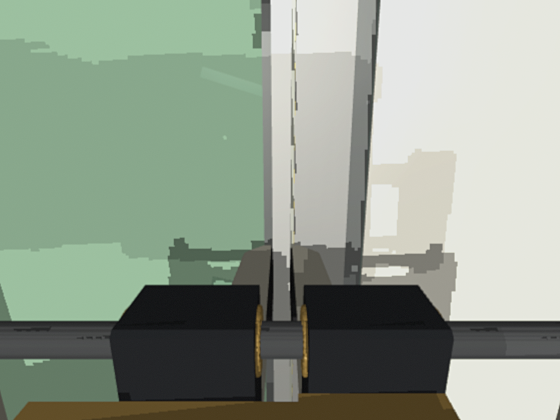

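The bar is held level (z slope about 0) and is square to within about 3 mrad. The plate edge runs from about column 378 at the top of the wrist picture to 370 further down. I'll measure it there and compare with the scene view.

```bash
cat > m3.py <<'E'
from h import *
import sys
c=manip.get_calibration('wrist'); s=np.load('pics/%sw.npz'%sys.argv[1]); P=cloud(c,s['d']); p=s['p']
rows=np.arange(10,230,3); E=[]
for v in rows:
    z=P[v,:,2]; ok=np.where((z>.025)&(z<.033)&(P[v,:,0]>.60)&(np.arange(560)>340))[0]
    if len(ok)>40: E.append(onz(c,ok[0]-.5,v,.029)[:2])
E=np.array(E,np.float32); vx,vy,x0,y0=cv2.fitLine(E,cv2.DIST_HUBER,0,.01,.01).ravel()
res=(E-[x0,y0])@[vy,-vx]; print(len(E),'edge yaw',-vx/vy,'x at y=.047',x0+vx/vy*(.047-y0),'resid',res.std(),'y',E[:,1].min(),E[:,1].max())
for v in (30,120,220):
    print(v,[(u,int(p[v,u].mean()),round(1000*P[v,u,2],1)) for u in range(350,392,3)])
E
python3 m3.py a; sed -n 12,19p m.py >/dev/null
python3 - <<'E'
from h import *
c=manip.get_calibration('scene'); s=np.load('pics/as.npz'); p=s['p'];P=cloud(c,s['d'])
Z=P[...,2]; E=[]
for u in range(250,362):
    col=np.where((Z[240:300,u]>.0255)&(Z[240:300,u]<.034)&(p[240:300,u].mean(1)>110))[0]
    if len(col): E.append(onz(c,u,240+col[0]-.5,.029)[:2])
E=np.array(E,np.float32); vx,vy,x0,y0=cv2.fitLine(E,cv2.DIST_HUBER,0,.01,.01).ravel()
print('scene edge yaw',-vx/vy,'x at .047',x0+vx/vy*(.047-y0),len(E))
E
```

```text
74 edge yaw -0.04351721 x at y=.047 0.64030004 resid 0.00018726794 y 0.053242665 0.16989878
30 [(350, 225, np.float64(52.2)), (353, 224, np.float64(51.1)), (356, 208, np.float64(51.6)), (359, 157, np.float64(20.5)), (362, 158, np.float64(18.8)), (365, 157, np.float64(18.8)), (368, 157, np.float64(19.9)), (371, 148, np.float64(18.8)), (374, 135, np.float64(17.9)), (377, 83, np.float64(26.8)), (380, 233, np.float64(30.0)), (383, 230, np.float64(30.0)), (386, 230, np.float64(30.9)), (389, 229, np.float64(29.8))]
120 [(350, 192, np.float64(51.2)), (353, 123, np.float64(19.0)), (356, 125, np.float64(19.2)), (359, 126, np.float64(18.2)), (362, 125, np.float64(19.1)), (365, 126, np.float64(18.3)), (368, 70, np.float64(18.6)), (371, 97, np.float64(27.2)), (374, 233, np.float64(30.1)), (377, 230, np.float64(29.5)), (380, 230, np.float64(29.6)), (383, 230, np.float64(30.5)), (386, 230, np.float64(31.0)), (389, 230, np.float64(30.3))]
220 [(350, 117, np.float64(18.7)), (353, 119, np.float64(19.2)), (356, 118, np.float64(19.8)), (359, 120, np.float64(18.3)), (362, 65, np.float64(20.1)), (365, 162, np.float64(30.5)), (368, 206, np.float64(28.4)), (371, 229, np.float64(30.8)), (374, 228, np.float64(30.7)), (377, 228, np.float64(28.5)), (380, 228, np.float64(30.5)), (383, 228, np.float64(30.2)), (386, 228, np.float64(30.6)), (389, 228, np.float64(29.8))]
scene edge yaw 0.054903213 x at .047 0.6502596 112
```

The rib is about 49 mm from the plate edge, the yaw matches within 2 mrad, and y is within about 2 mm of centre. I'll lower the bar to about 1 mm above the floor.

Request:
arm_command:
  deltas:
    - [255, [1, 0, 12], 0.001]
    - [255, [1, 0, 22], 0.001]
    - [255, [1, 0, 26], 0.001]
    - [255, [1, 0, 28], 0.001]
    - [255, [1, 0, 29], 0.001]
    - [255, [1, 0, 29], 0.001]
    - [255, [1, 0, 29], 0.001]

```text
t: 5.8
eef_pos: [0.592, 0.0497, 0.0419]
tool_rot: [3.141, -0.0, 1.527]
force: [-1.3, 0.8, -2.5]
width: 0.0075
```

Request:
arm_command:
  deltas:
    - [255, [0, 4, 0], 0]
    - [255, [0, 8, 0], 0]
    - [255, [0, 12, 0], 0]
    - [255, [0, 16, 0], 0]
    - [255, [0, 20, 0], 0]
    - [255, [0, 24, 0], 0]
    - [255, [0, 26, 0], 0]
    - [255, [0, 26, 0], 0]
    - [255, [0, 26, 0], 0]

```text
t: 6.7
eef_pos: [0.6176, 0.0485, 0.0415]
tool_rot: [-3.141, 0.0, 1.527]
force: [0.5, 0.1, -2.0]
width: 0.0073
```

```bash
python3 m2.py b
python3 - <<'E'
from h import *
c,p,d=cam('side'); 
u0,v0=330,215
save(cv2.resize(p[140:250,225:415],None,fx=4,fy=4,interpolation=2),'bside.png')
P=cloud(manip.get_calibration('scene'),np.load('pics/bs.npz')['d'])
for x in (.66,.68,.72): 
    m=(abs(P[...,0]-x)<.006)&(P[...,1]>-.1)&(P[...,1]<.19)&(P[...,2]>.02)&(P[...,2]<.036); print(x,np.median(P[m][:,2]))
c=manip.get_calibration('wrist'); s=np.load('pics/bw.npz'); P=cloud(c,s['d']); E=[]
hs=[]
for v in range(10,230,3):
    z=P[v,:,2]; u=np.arange(560); 
    w=np.where((u>300)&(z>.025)&(z<.033)&(P[v,:,0]>.625)&(s['p'][v].mean(1)>130))[0]
    if len(w)>40: E.append(onz(c,w[0]-.5,v,.029)[:2])
E=np.array(E,np.float32); vx,vy,x0,y0=cv2.fitLine(E,cv2.DIST_HUBER,0,.01,.01).ravel()
print('edge yaw',-vx/vy,'x at .047',x0+vx/vy*(.047-y0),'res',((E-[x0,y0])@[vy,-vx]).std())
E
```

```text
6.7 [0.61763477 0.04852243 0.04154467] [-3.14134330e+00  8.46534868e-06  1.52677686e+00] [ 0.49644774  0.07343082 -2.02733078] 0.0073490281844214396
wrist rib n 4866 yaw -0.042929366 x at tcp y 0.6183387076398275 y range -0.024777311153371007 0.16447887633781044 z slope 0.0004581822285586751 z 0.04786715246047576
scene rib n 380 yaw -0.046015352 x at tcp y 0.6194260458850974 y range -0.10882779420843208 0.20827047146293218 z slope 0.00017592642688925487 z 0.046231676686772735
0.66 0.028576662350389692
0.68 0.028671717449780032
0.72 0.028819033609732814
edge yaw -0.042870846 x at .047 0.64059484 res 0.00013955875
```

View pics/bw.png

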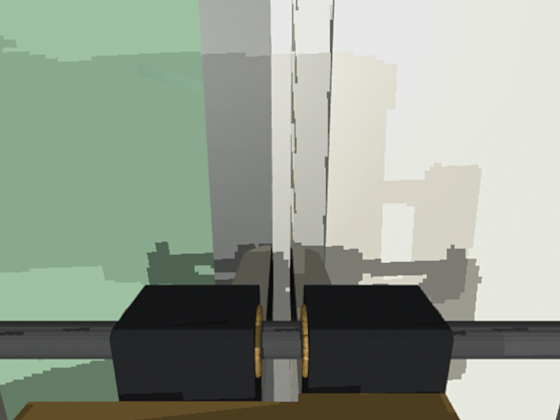

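The flange has gone under the plate edge (dark line at column 330). The plate is still down (z 28.6 mm) and there is no contact force. The rib is 22 mm from the edge, so about 14 mm remains to go.

Request:
arm_command:
  deltas:
    - [255, [0, 3, 0], 0]
    - [255, [0, 6, 0], 0]
    - [255, [0, 9, 0], 0]
    - [255, [0, 11, 0], 0]
    - [255, [0, 12, 0], 0]
    - [255, [0, 12, 0], 0]
    - [255, [0, 12, 0], 0]

```text
t: 7.55
eef_pos: [0.6297, 0.048, 0.0416]
tool_rot: [-3.141, 0.0, 1.527]
force: [0.4, 0.6, -2.2]
width: 0.0074
```

Request:
arm_command:
  deltas:
    - [255, [0, 0.5, 0], 0]
    - [255, [0, 1, 0], 0]
    - [255, [0, 1, 0], 0]

```text
t: 7.85
eef_pos: [0.6308, 0.048, 0.0417]
tool_rot: [3.142, -0.0, 1.527]
force: [0.5, -0.4, -1.8]
width: 0.0072
```

Request:
arm_command:
  deltas:
    - [255, [0, 0.5, 0], 0]
    - [255, [0, 0.5, 0], 0]
    - [255, [0, 0.5, 0], 0]

```text
t: 8.15
eef_pos: [0.6313, 0.0479, 0.0417]
tool_rot: [3.142, 0.0, 1.527]
force: [0.0, 0.5, -1.8]
width: 0.0069
```

```bash
python3 m2.py c
python3 - <<'E'
from h import *
c=manip.get_calibration('wrist'); s=np.load('pics/cw.npz'); P=cloud(c,s['d']); p=s['p']
save(cv2.resize(p[0:240,240:400],None,fx=3,fy=2.5,interpolation=2)[:600],'cz.png')
for v in (30,120,200): print(v,[(u,int(p[v,u].mean()),round(1000*P[v,u,2])) for u in range(288,330,2)])
Q=cloud(manip.get_calibration('scene'),np.load('pics/cs.npz')['d'])
for x in (.66,.72): 
    m=(abs(Q[...,0]-x)<.006)&(Q[...,1]>-.1)&(Q[...,1]<.19)&(Q[...,2]>.02)&(Q[...,2]<.036); print(x,np.median(Q[m][:,2]))
E
```

```text
8.15 [0.6312726  0.04792875 0.04166352] [3.14154189e+00 1.19516389e-05 1.52681146e+00] [ 0.03990318  0.50692943 -1.77547231] 0.0069144242429330025
wrist rib n 4863 yaw -0.042931277 x at tcp y 0.6319501658809213 y range -0.02517993091401144 0.16393306158426968 z slope 0.00031634321035200287 z 0.0479569807696279
scene rib n 385 yaw -0.04461857 x at tcp y 0.6331980196531167 y range -0.11129345396059218 0.20830357619923084 z slope 0.0006035475358962198 z 0.04635566153231062
30 [(288, 230, 46), (290, 234, 48), (292, 144, 33), (294, 182, 32), (296, 230, 22), (298, 235, 23), (300, 105, 22), (302, 219, 30), (304, 231, 30), (306, 231, 28), (308, 231, 30), (310, 231, 30), (312, 231, 30), (314, 231, 30), (316, 230, 30), (318, 231, 30), (320, 231, 29), (322, 231, 29), (324, 230, 29), (326, 230, 30), (328, 231, 29)]
120 [(288, 212, 49), (290, 212, 48), (292, 204, 31), (294, 155, 31), (296, 200, 22), (298, 200, 22), (300, 159, 23), (302, 227, 29), (304, 225, 30), (306, 225, 29), (308, 224, 30), (310, 223, 30), (312, 224, 29), (314, 224, 30), (316, 223, 30), (318, 223, 30), (320, 222, 30), (322, 222, 30), (324, 222, 29), (326, 222, 30), (328, 221, 31)]
200 [(288, 202, 48), (290, 199, 48), (292, 199, 32), (294, 115, 28), (296, 188, 23), (298, 169, 22), (300, 218, 29), (302, 216, 30), (304, 216, 30), (306, 215, 29), (308, 215, 30), (310, 214, 30), (312, 214, 30), (314, 214, 29), (316, 214, 30), (318, 213, 30), (320, 212, 30), (322, 212, 31), (324, 211, 30), (326, 212, 30), (328, 212, 29)]
0.66 0.02891817035230937
0.72 0.028843199702059674
```

View pics/cz.png

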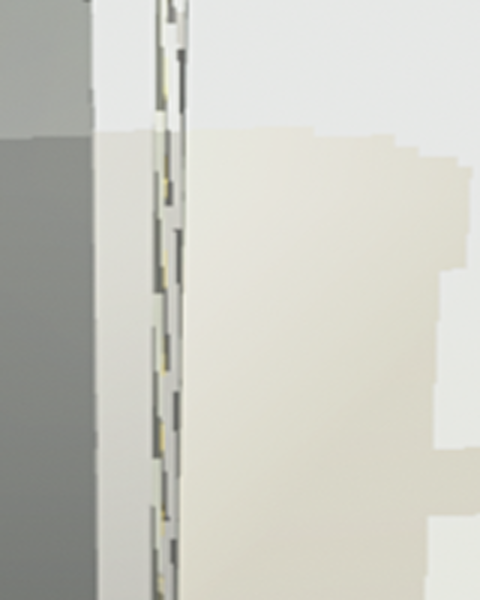

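The rib is about 8.6 mm from the plate edge, parallel to it, and the gap is uniform. One more small advance, watching the force, then press down.

Request:
arm_command:
  deltas:
    - [255, [0, 0.5, 0], 0]
    - [255, [0, 0.5, 0], 0]
    - [255, [0, 0.5, 0], 0]

```text
t: 8.55
eef_pos: [0.6317, 0.0479, 0.0416]
tool_rot: [-3.142, -0.0, 1.527]
force: [0.3, 0.1, -2.1]
width: 0.0075
```

Request:
arm_command:
  deltas:
    - [255, [0, 0, 0.5], 0]
    - [255, [0, 0, 1], 0]
    - [255, [0, 0, 1], 0]
  grip_force: 55

```text
t: 8.85
eef_pos: [0.6317, 0.0479, 0.0407]
tool_rot: [-3.142, 0.0, 1.527]
force: [-1.0, -0.3, -1.6]
width: 0.0075
```

Request:
arm_command:
  deltas:
    - [255, [0, 0, 0.3], 0]
    - [255, [0, 0, 0.5], 0]
    - [255, [0, 0, 0.5], 0]

```text
t: 9.15
eef_pos: [0.6318, 0.0479, 0.0407]
tool_rot: [3.142, 0.0, 1.527]
force: [-3.3, 0.1, 5.9]
width: 0.0074
```

Floor contact is now about 8 N. I'll add a little more.

Request:
arm_command:
  deltas:
    - [255, [0, 0, 0.3], 0]
    - [255, [0, 0, 0.5], 0]
    - [255, [0, 0, 0.5], 0]
    - [255, [0, 0, 0.5], 0]

```text
t: 9.55
eef_pos: [0.6317, 0.0479, 0.0406]
tool_rot: [3.142, 0.0, 1.527]
force: [-5.8, -0.1, 10.6]
width: 0.0073
```

```bash
python3 m2.py d
python3 - <<'E'
from h import *
print(manip.read_state()['force'],manip.read_state()['wrist_torque'])
p=np.load('pics/dw.npz')['p']; q=np.load('pics/ds.npz')['p']
c=manip.get_calibration('wrist'); P=cloud(c,np.load('pics/dw.npz')['d']); E=[]
for v in range(10,230,3):
    w=np.where((np.arange(560)>298)&(P[v,:,2]>.026)&(P[v,:,2]<.033)&(p[v].mean(1)>130))[0]
    E.append(onz(c,w[0]-.5,v,.029)[:2])
E=np.array(E,np.float32); vx,vy,x0,y0=cv2.fitLine(E,cv2.DIST_HUBER,0,.01,.01).ravel(); print('edge x at .047',x0+vx/vy*(.047-y0),-vx/vy)
Q=cloud(manip.get_calibration('scene'),np.load('pics/ds.npz')['d'])
for x in (.65,.66,.72): 
    m=(abs(Q[...,0]-x)<.005)&(Q[...,1]>-.1)&(Q[...,1]<.19)&(Q[...,2]>.02)&(Q[...,2]<.036); print(x,np.median(Q[m][:,2]))
save(cv2.resize(q[180:360,190:390],None,fx=3.3,fy=3.3,interpolation=2),'dsz.png')
E
```

```text
9.55 [0.6317485  0.04793111 0.04064409] [3.14155616e+00 3.53321318e-05 1.52684688e+00] [-5.75853667 -0.07388311 10.61467891] 0.0073430095643113496
wrist rib n 4870 yaw -0.044175193 x at tcp y 0.6322800104183959 y range -0.024955490929559787 0.1639446928179276 z slope 0.001114398775993043 z 0.046978879379869984
scene rib n 388 yaw -0.04451322 x at tcp y 0.6337103202116297 y range -0.13427972557963067 0.2084171133799722 z slope 0.0008047468455464896 z 0.045436946940615376
[-5.05407461 -0.12809811 10.47359037] [-0.12227472  1.05054181 -0.04903825]
edge x at .047 0.64091223 -0.04126154
0.65 0.028560794375948384
0.66 0.028746188119421312
0.72 0.028631495822755815
```

View pics/dsz.png

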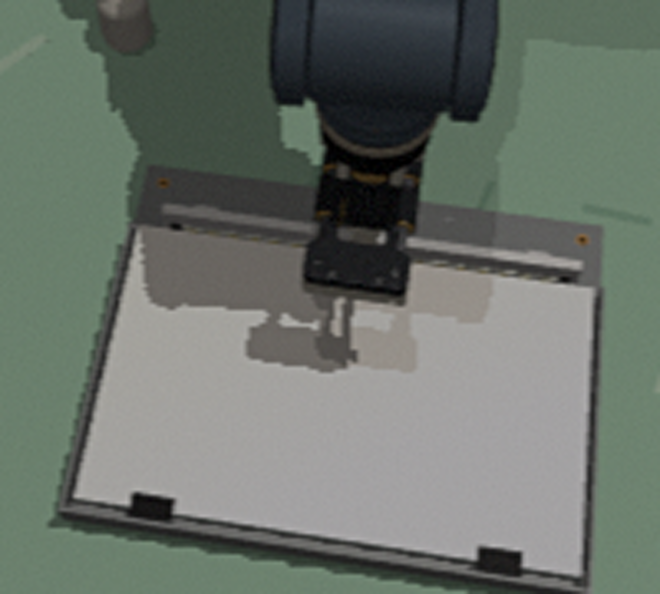

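Plate down, bar seated and centred; floor load is about 13 N. There is a 5 N sideways load, so I'll ease it with a 0.4 mm back-off.

Request:
arm_command:
  deltas:
    - [255, [0, -0.2, 0], 0]
    - [255, [0, -0.4, 0], 0]
    - [255, [0, -0.4, 0], 0]
    - [255, [0, -0.4, 0], 0]
    - [255, [0, -0.4, 0], 0]

```text
t: 10.15
eef_pos: [0.6318, 0.0479, 0.0407]
tool_rot: [3.141, 0.0, 1.527]
force: [-2.9, -1.2, 7.8]
width: 0.0071
```

Request:
arm_command:
  deltas:
    - [255, [0, -0.1, 0.3], 0]
    - [255, [0, -0.2, 0.4], 0]
    - [255, [0, -0.2, 0.4], 0]
    - [255, [0, -0.2, 0.4], 0]
    - [255, [0, -0.2, 0.4], 0]

```text
t: 10.65
eef_pos: [0.6318, 0.0479, 0.0406]
tool_rot: [3.14, -0.0, 1.527]
force: [-4.7, -0.2, 11.7]
width: 0.007
```

Run:
```python
from h import *
c,p,d=cam('wrist'); P=cloud(c,d); s=manip.read_state(); print(s['t'],s['force'],s['eef_pos'],s['width'],abs(s['qvel']).max())
m=(P[...,0]>.6)&(P[...,0]<.65)&(abs(P[...,2]-.047)<.005)&(P[...,1]>.08); B=P[m]
k=np.polyfit(B[:,1],B[:,0],1); print('rib x',np.polyval(k,.047),'yaw',-k[0])
m=(P[...,0]>.65)&(P[...,0]<.75)&(P[...,1]>.08)&(P[...,1]<.16); print('plate z',np.median(P[m][:,2]))
if s['force'][2]>7 and abs(s['force'][0])<10: manip.hand_in(); print('handed in')
```

```text
10.7 [-4.06371159 -0.76254221 11.94084762] [0.63176145 0.04789297 0.04063452] 0.007338958054420341 0.0014129264044813962
rib x 0.6324300823247045 yaw -0.04251876870642011
plate z 0.02992346519414843
the job is handed in; nothing more can be done
handed in
```

I gripped the LED bar mid-rib with the fingertips about 15 mm up, above the LEDs, and slid its flange under the plate. I then pressed it onto the tray floor and handed the job in at about 10.7 s, still holding it. The hand-in reports no verdict.

My last checks showed:
- **Position:** the rib is about 8.5 mm from the plate's edge, against 8 mm fully home. It is parallel to the edge within about 2 mrad, and its centre is within about 2 mm of the middle.
- **Floor pressure:** the bar is level and bears on the floor with about 14 N, counting its own weight. The grip is set to 55 N.
- **Plate:** it still reads flat. The wrist camera put it at 29.9 mm, about 1 mm above nominal; that camera read the plate about as high (roughly 30 mm) before the bar reached it, and the scene camera read 28.6 mm.

Two checks were not clean:
- **Sideways force:** about 4–5 N along x appeared once I pressed down, and backing off about 0.6 mm hardly changed it. It is probably friction on the tray floor, but light contact at the spacers is possible. Either way it is well under the 25 N limit.
- **Spacer contact:** I felt no clear contact on the way in, so "just meeting" rests on the camera gap of about 0.5 mm.

The arm's path kept clear of the bottle, remote control and screwdriver. I did not re-measure their positions at the end.

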